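# Belt tension check, then jog on the dead-man paddle

### The job

Before tracking the grinder's belt, check its tension: pull the upright post of the sprung gauge out until its pointer lines up with the set marker, hold it there for a second, then ease it all the way back in without letting it snap, and let go. After that press the rubber pad of the dead-man paddle down to half its travel, its pointer between the two ribs of the gate and never down past the lower rib, and finish while still holding it there with the gripper. Leave the set marker and everything else on the table as it is.

Things in the scene. Friction and masses are not known exactly. Their poses are not given: they have to be found in the camera images.
- gauge: Sprung tension gauge, fixed to the table: blue base plate 270 x 120 x 8 mm with a grey spring housing (110 x 60 mm, top 58 mm above the table) and an aluminium rule strip (130 mm long, top 28 mm high) along its +y side. Origin on the table, under the post when that is fully home; its -x axis is the direction in which the post is pulled out, the housing lies 46 mm and more to +x. The gauge and the paddle may swap sides of the table.
- gauge_slide (a joint): How far the post is pulled out, m: 0 fully home, 0.075 end of stroke. A spring pulls it home with 3 N plus 0.15 N per mm; released when pulled out, it snaps back.
- gauge_post (a point): The upright steel post on the slide, where to grip it: on the post's axis, 65 mm above the table. The post is round, 20 mm in diameter from 45 to 78 mm high, with a 24 mm head up to 86 mm; below is a 28 mm foot down to 18 mm, from which the pointer goes to +y. Between post and housing are 36 mm free. Moves with the slide.
- gauge_pointer (a point): Tip of the pointer, a thin bar (3 mm wide at the tip) that moves with the post; 42 mm to +y of the post's axis, 36 mm above the table.
- gauge_marker (a point): End, next to the pointer's path, of the set marker: a dark steel saddle (14 x 30 mm) with an upright fin 3 mm thick and up to 52 mm high, clamped on the rule strip 28 to 58 mm to the gauge's -x of where the pointer stands at home. The pointer is lined up when this point and the pointer's tip have the same x in the gauge's frame (pointer and fin continue each other). It stiffly stays where it is set; do not shift it. Axes as the gauge's.
- deadman: Dead-man paddle station, fixed to the table: blue base plate 240 x 120 x 8 mm with two grey hinge cheeks (top 70 mm high) and the gate post. Origin on the table, under the middle of the rubber pad at half travel; the paddle's hinge is 120 mm to +x of it, 55 mm high, its free end points to -x.
- paddle (a joint): The moving paddle: steel bar 44 mm wide, 8 mm thick, reaching 145 mm from the hinge, with a 50 x 44 mm rubber pad 4 mm thick on top of its free end. Value: how far the paddle is pressed, rad: 0 up (rest), 0.2 half travel (paddle level), 0.4 fully down. A spring lifts it: about 4 N on the pad at rest, 8 N at half, 12 N fully down. Released, it springs up.
- paddle_pad (a point): Middle of the rubber pad's upper face, 120 mm from the hinge: where to press. 87 mm above the table at rest, 63 mm at half travel (so half travel is 24 mm down), 39 mm fully down.
- paddle_pointer (a point): Tip of the small tongue on the +y edge of the paddle's free end, 140 mm from the hinge; 83 mm above the table at rest, 55 mm at half travel.
- gate (a point): Middle between the two ribs on the gate post, 55 mm above the table. The gate is an upright aluminium post (16 x 8 mm, 92 mm high) at the +y side of the paddle's free end, 41 mm from the paddle's centre line; its two ribs, each 4 mm thick, are at 45 and 65 mm height and point at the paddle. The pointer passes 3 mm clear of them.
- whetstone: Bystander: whetstone 150 x 50 x 25 mm lying beside the paddle station. Origin under its centre.
- wheel: Bystander: spare aluminium idler wheel, 52 mm diameter, 30 mm high, standing on its face beside the gauge. Origin under its centre.
- knife: Bystander: blunt knife with wooden handle, 240 mm long, lying at the far side. Origin under its middle.
- link: Bystander: steel turnbuckle link, 144 mm long, on the right. Origin under its middle.
- oil: Bystander: white oil bottle, 52 mm diameter, 140 mm high, on the left. Origin under its centre.
- driver: Bystander: screwdriver about 200 mm long, lying on the far left, blade pointing away. Origin under it.
- guide: Bystander: sharpening guide rod with clamp block, 260 mm long, lying on the far right. Origin under its middle.

How it is judged:
By the outcome, as a careful person would: the job done as asked, in the order asked, and still so for the second after the job is handed in, while the arm keeps its last pose, push and grip.
It also fails if it takes over 48 s, if anything falls off the work surface, if the arm or the gripper's body presses on something with over 40 N, if the wrist force passes 120 N, or if a joint passes its speed limit or range.

### The arm

A 6-joint arm with a two-finger parallel gripper is mounted at the origin on the work surface. World frame = base frame: x ahead of the robot, y to its left, z up, the work surface at z = 0. Lengths are in m, angles in rad, forces in N, time in s.
With the tool pointing down it reaches from about 0.3 to 0.75 m from the base axis. Payload 8.5 kg.
Tool frame: the origin (TCP) lies between the finger pads; the fingertips stand 11 mm ahead of it and the grasp point (between the pads) lies 8 mm behind it (bot.tip_extent is the distance from the TCP to the fingertips, in m); z points along the fingers, y is the line along which they close (so a half turn about z gives the same grasp; the last joint's range is limited). The gripper opens to 88 mm and grips with 3 to 60 N. Pads are 18 mm wide; open, the fingers measure 123 mm over their backs; the gripper's body (75 mm by 187 mm) begins 45 mm behind the grasp point.
Start: joints at [0.999, 0.381, 1.297, -0, 1.464, -0.215], TCP at [0.192, 0.515, 0.25] pointing down, gripper open.
Joint ranges: [-3.11, 3.11], [-0.89, 2.33], [0.22, 2.48], [-1.42, 4.56], [0.17, 2.85], [-2.88, 2.88]. Speed limits (rad/s): [2.39, 2.39, 3.14, 3.14, 3.14, 3.14].

### API

Orientations are given as a rotation vector (axis times angle).
In Python, from cell import read_state, imaging, bot gives the robot as it stands.
- The arm moves only by the shell command python3 -m crank 'ROWS' [OPENING] [FORCE]. ROWS is JSON, a list of rows, each an object of numbers: "x", "y", "z": the shift along the tool's x, y, z as a fraction of full scale; "wx", "wy", "wz": the turn, a rotation vector about the tool's x, y, z as a fraction of full scale. In form: [{"x": .., "y": .., "z": .., "wx": .., "wy": .., "wz": ..}, ...]. A call has 1 to 8 rows; each row shifts and turns the commanded pose from where the row before left it, along the tool's axes as they then stand; what a row does not reach is not made up. Full scale, the value 1, is 10 cm for a shift and 4 degrees for a turn. A row lasts 1/8 s, in which the tool goes at most 62.5 mm and 10.7 degrees, less where a joint would pass 70% of its speed; a pose out of reach is approached as far as the arm can. A call with a number of a shift or a turn outside -1 to 1 is refused whole. A call with a gripper value outside its range is refused whole. OPENING is the gripper command: -1 is fully open, 1 is shut, values between are in proportion, set as the call begins (- or left out, the last holds). The fingers move at their own pace and stop on an object; FORCE is the grip in N (left out, the last holds). Time passes only in rows, so rows that do not move let the fingers close. It gives the time, the measured TCP pose, the force, the opening and the grip force at its end, in the units of the state.
- read_state(): the state, without advancing time (a new reading comes with each control period).
- imaging.read_camera(name): name is "scene" or "top"; returns (picture, depth): 384x512x3 uint8, blue, green, red; 384x512 float32, m along the optical axis (not along the pixel's ray), 0 where there is no reading.
- imaging.get_calibration(name): a dict with "intrinsics" (3x3 intrinsics, pixels), "distortion" ([k1, k2, p1, p2, k3] as OpenCV has them; the pictures are not rectified), "pose" (4x4, takes a point from camera to world coordinates). Camera axes: x right, y up, looking along -z (the intrinsics and any distortion apply to the point x, -y, -z); pixel columns grow to the right and rows downward; lengths in m; the calibration is good to about 2 mm. A picture is of the moment at which its call begins. get_calibration takes no time and is no camera call.
- bot.close_job(): hands the job in; it is judged then, once.
The state is a dict: "time_s": time; "joint_positions": joint angles; "joint_velocities": joint speeds; "effort": joint torques, N m; "tcp_pos": TCP position; "tcp_rot": TCP orientation; "force": force on the tool from outside, world axes, zero at the start; "torque": the same for the moment, N m; "gripper_width": finger opening in m; "gripper_force": force on a finger pad.
Only numpy, scipy, OpenCV 4.12 (cv2) and the standard library are available. Lean on these libraries where they do the work, as an engineer would, in place of code of your own. Each camera call takes 0.05 s, during which the arm holds its last target. There are 200 camera calls.

## Working session

There is one attempt and no reset: what is moved stays moved. The work goes in short steps, Python scripts to look and compute and a shell command to move; the robot and the scene stay as the last step left them, time stands still between calls to the robot, and variables do not carry over. Pictures are saved under pics/ and viewed, at most 10 in all, crops included, and the job is handed in when it is done.

```bash
mkdir -p pics; ls; python3 - <<'E'
from cell import read_state, imaging, bot
import cv2, numpy as np
for n in ("scene","top"):
    p,d=imaging.read_camera(n); cv2.imwrite(f"pics/{n}0.png",p); np.save(f"pics/{n}0.npy",d)
    c=imaging.get_calibration(n); print(n,c["intrinsics"],c["distortion"],c["pose"])
s=read_state(); print(s, bot.tip_extent)
E
```

```text
pics
scene [[431.77726508   0.         258.91367041]
 [  0.         431.77726508 181.30516554]
 [  0.           0.           1.        ]] [0.02419598 0.         0.         0.         0.        ] [[ 0.15243295 -0.82790466  0.53975741  1.39059933]
 [ 0.98828798  0.12374003 -0.0893044  -0.13164379]
 [ 0.00714593  0.54704869  0.83707029  1.34938893]
 [ 0.          0.          0.          1.        ]]
top [[394.5372848    0.         250.70381595]
 [  0.         394.5372848  185.51995993]
 [  0.           0.           1.        ]] [0.01529291 0.         0.         0.         0.        ] [[ 0.10210185  0.97157841 -0.21356638  0.32521479]
 [-0.99476439  0.09877869 -0.02620281 -0.00881762]
 [-0.00436228  0.21512358  0.97657709  1.23051432]
 [ 0.          0.          0.          1.        ]]
{'time_s': 0.1, 'joint_positions': array([ 9.98725075e-01,  3.81097494e-01,  1.29813682e+00, -2.15307269e-05,
        1.46358333e+00, -2.15329481e-01]), 'joint_velocities': array([-0.00126934, -0.00027927, -0.00318536,  0.00176118, -0.00116145,
        0.00033242]), 'effort': array([ 4.28246844e-03, -4.38658154e+01, -2.24911505e+01,  7.14991987e-02,
        3.42235202e-02, -9.06764762e-05]), 'tcp_pos': array([0.19196756, 0.51516566, 0.24923246]), 'tcp_rot': array([-5.57318382e-01, -3.09130543e+00,  1.78964535e-03]), 'force': array([ 0.56649233,  0.66979775, -1.08889827]), 'torque': array([ 0.00952604, -0.00433702,  0.00160254]), 'gripper_force': 0.0, 'gripper_width': 0.08786515628059148} 0.011
```

View pics/scene0.png

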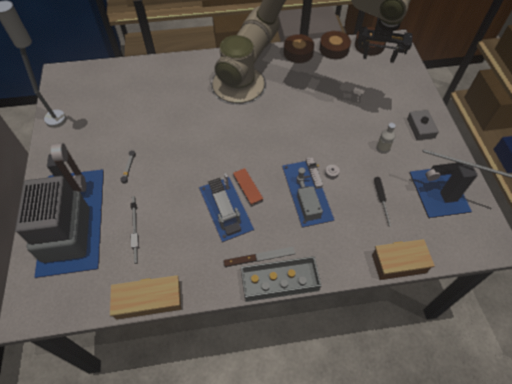

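View pics/top0.png

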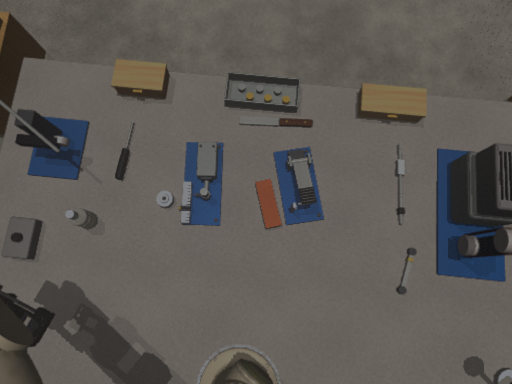

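The scene view shows the gauge at about (308,190) and the paddle at (225,207). In the top view they are at (204,183) and (299,185). I'll enlarge these areas and rectify the plate outlines.

```bash
cat > h.py <<'E'
import cv2, numpy as np
from cell import read_state, imaging
def ray(n,uv):
    c=imaging.get_calibration(n); uv=np.array(uv,float).reshape(-1,1,2)
    q=cv2.undistortPoints(uv,c["intrinsics"],np.array(c["distortion"])).reshape(-1,2)
    T=c["pose"]; d=np.c_[q[:,0],-q[:,1],-np.ones(len(q))]@T[:3,:3].T
    return T[:3,3],d
def onplane(n,uv,z):
    o,d=ray(n,uv); return o+d*((z-o[2])/d[:,2])[:,None]
def proj(n,P):
    c=imaging.get_calibration(n);T=c["pose"]; q=(np.array(P,float).reshape(-1,3)-T[:3,3])@T[:3,:3]
    q=q*[1,-1,-1]; return cv2.projectPoints(q,np.zeros(3),np.zeros(3),c["intrinsics"],np.array(c["distortion"]))[0].reshape(-1,2)
E
python3 - <<'E'
from h import *
a=cv2.imread("pics/top0.png"); s=cv2.imread("pics/scene0.png")
f=lambda im,x,y,w,h:cv2.resize(im[y:y+h,x:x+w],(w*5,h*5),interpolation=cv2.INTER_CUBIC)
cv2.imwrite("pics/c1.png",f(a,175,135,155,95)); cv2.imwrite("pics/c2.png",f(s,195,150,150,95))
for n,im in (("top",a),("scene",s)):
    hsv=cv2.cvtColor(im,cv2.COLOR_BGR2HSV); m=cv2.inRange(hsv,(100,120,40),(125,255,255))
    for c in cv2.findContours(m,0,2)[0]:
        if cv2.contourArea(c)>300:
            r=cv2.minAreaRect(cv2.convexHull(c)); b=cv2.boxPoints(r); w=onplane(n,b,.008)
            print(n,cv2.contourArea(c),r[0],w[:,:2].mean(0).round(4),w[:,:2].round(3).tolist(),np.linalg.norm(np.diff(w,axis=0),axis=1).round(3))
E
```

```text
top 1187.0 (298.2613830566406, 185.2792510986328) [ 0.611  -0.1254] [[0.71, -0.038], [0.743, -0.155], [0.511, -0.21], [0.48, -0.099]] [0.121 0.238 0.116]
top 3133.0 (470.5, 214.5) [ 0.5774 -0.6629] [[0.773, -0.561], [0.794, -0.772], [0.382, -0.758], [0.361, -0.561]] [0.213 0.413 0.198]
top 850.0 (53.52970886230469, 162.70298767089844) [0.6035 0.6611] [[0.559, 0.734], [0.648, 0.745], [0.648, 0.587], [0.559, 0.578]] [0.09  0.159 0.09 ]
top 987.0 (206.15118408203125, 183.32127380371094) [0.5884 0.1658] [[0.453, 0.199], [0.718, 0.224], [0.724, 0.13], [0.458, 0.109]] [0.267 0.094 0.266]
top 452.0 (191.63023376464844, 167.797119140625) [0.6324 0.2186] [[0.705, 0.271], [0.721, 0.217], [0.56, 0.167], [0.545, 0.22]] [0.056 0.168 0.055]
top 721.0 (63.77439498901367, 140.53048706054688) [0.6809 0.6437] [[0.608, 0.705], [0.756, 0.721], [0.754, 0.58], [0.606, 0.568]] [0.149 0.141 0.148]
scene 735.5 (444.0, 202.5) [0.7128 0.6557] [[0.645, 0.583], [0.673, 0.771], [0.78, 0.724], [0.753, 0.544]] [0.19  0.116 0.182]
scene 566.0 (226.12069702148438, 208.4482879638672) [ 0.6179 -0.1222] [[0.523, -0.207], [0.483, -0.094], [0.717, -0.041], [0.749, -0.147]] [0.12  0.239 0.111]
scene 1581.0 (68.82068634033203, 223.0482940673828) [ 0.582  -0.6662] [[0.778, -0.756], [0.339, -0.787], [0.389, -0.56], [0.821, -0.562]] [0.44  0.232 0.431]
scene 570.5 (307.85064697265625, 192.87277221679688) [0.5955 0.1805] [[0.473, 0.112], [0.446, 0.233], [0.721, 0.244], [0.742, 0.133]] [0.124 0.275 0.112]
scene 1139.0 (14.0, 60.0) [-0.2922 -0.974 ] [[-0.051, -0.996], [-0.55, -1.074], [-0.533, -0.944], [-0.035, -0.882]] [0.505 0.131 0.502]
scene 3849.0 (58.87664031982422, 28.064228057861328) [-0.4987 -0.7986] [[-0.728, -1.049], [-0.874, -0.709], [-0.246, -0.568], [-0.147, -0.869]] [0.37  0.643 0.317]
```

View pics/c1.png

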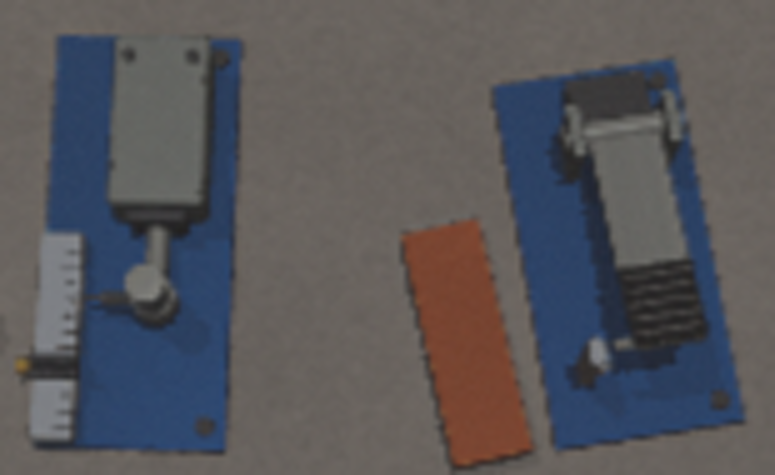

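View pics/c2.png

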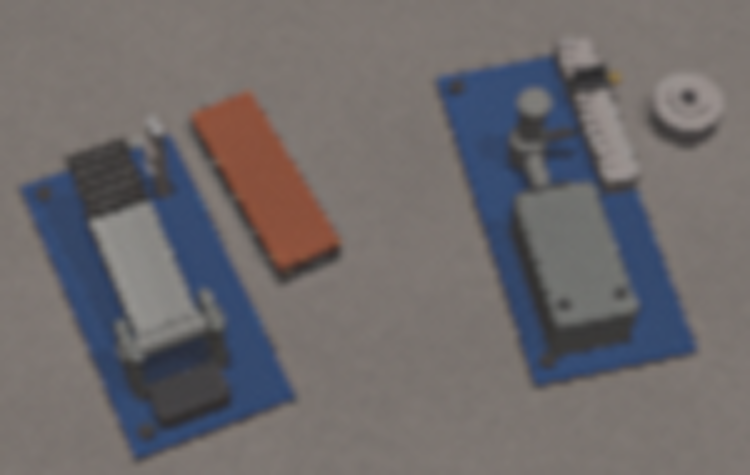

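Top crop c1 (5x) shows these points on the gauge:
- Post head: (147,282)
- Pointer tip: (90,297)
- Marker fin end: (78,366)

On the paddle, the pad is centred at (663,302), the gate post top is at about (598,352), and the free end points toward the robot. The whetstone lies between the two.

```bash
python3 - <<'E'
from h import *
t=lambda *p:[((x+.5)/5-.5+175,(y+.5)/5-.5+135) for x,y in p]
s=lambda *p:[((x+.5)/5-.5+195,(y+.5)/5-.5+150) for x,y in p]
def show(l,P): print(l,P.round(4).tolist())
ang=lambda a,b:np.degrees(np.arctan2(*(a-b)[1::-1]))
G=onplane("top",t((57,36),(243,41),(226,452),(45,450)),.008); show("Gtop",G); print("heading",ang(G[1],G[2]),ang(G[0],G[1])-90)
Gs=onplane("scene",s((437,78),(553,55),(695,352),(537,386)),.008); show("Gsc",Gs); print(ang(Gs[3],Gs[0]),ang(Gs[2],Gs[3])-90)
D=onplane("top",t((493,86),(673,58),(746,420),(558,450)),.008); show("Dtop",D); print("heading",ang(D[0],D[3]),ang(D[1],D[2]),D.mean(0))
Ds=onplane("scene",s((22,188),(160,132),(296,400),(136,460)),.008); show("Dsc",Ds); print(ang(Ds[3],Ds[0]),ang(Ds[2],Ds[1]),Ds.mean(0))
show("post",np.r_[onplane("top",t((147,282)),.086),onplane("scene",s((535,100)),.086)])
show("ptr",onplane("top",t((90,298)),.036)); show("fin",onplane("top",t((78,358),(78,366)),.052))
show("pad corners top",onplane("top",t((617,266),(692,260),(708,335),(634,348)),.087))
show("pad corners sc",onplane("scene",s((66,157),(127,139),(146,198),(88,218)),.087))
# housing top
show("housing",onplane("top",t((117,37),(209,37),(207,210),(109,205)),.058))
E
```

```text
Gtop [[0.7161, 0.2482, 0.008], [0.725, 0.1275, 0.008], [0.458, 0.1066, 0.008], [0.4479, 0.2186, 0.008]]
heading 4.459724026075205 4.185547276242332
Gsc [[0.4663, 0.1095, 0.008], [0.4582, 0.2014, 0.008], [0.7246, 0.2459, 0.008], [0.7343, 0.1307, 0.008]]
4.5191811384022165 4.816278340439965
Dtop [[0.7109, -0.037, 0.008], [0.7415, -0.1513, 0.008], [0.5107, -0.213, 0.008], [0.4802, -0.0983, 0.008]]
heading 14.879436796699878 14.97649493277977 [ 0.61084614 -0.12488135  0.008     ]
Dsc [[0.5187, -0.2101, 0.008], [0.4844, -0.1044, 0.008], [0.7202, -0.0364, 0.008], [0.7488, -0.1505, 0.008]]
14.51706096514599 16.082348863608406 [ 0.61800845 -0.1253614   0.008     ]
post [[0.545, 0.1578, 0.086], [0.5492, 0.1611, 0.086]]
ptr [[0.541, 0.1988, 0.036]]
fin [[0.5007, 0.1983, 0.052], [0.4959, 0.1977, 0.052]]
pad corners top [[0.5826, -0.1182, 0.087], [0.5907, -0.1621, 0.087], [0.5466, -0.1745, 0.087], [0.5345, -0.1319, 0.087]]
pad corners sc [[0.549, -0.1732, 0.087], [0.5402, -0.1296, 0.087], [0.5908, -0.1217, 0.087], [0.6011, -0.1627, 0.087]]
housing [[0.7033, 0.2004, 0.058], [0.7091, 0.1433, 0.058], [0.5987, 0.1311, 0.058], [0.5957, 0.1912, 0.058]]
```

```bash
cat > go.py <<'E'
import sys; from h import *
from scipy.spatial.transform import Rotation as R
# go.py x y z yaw_of_tool_y(deg): turn to do first, then shift in the turned tool's axes (units of rows)
x,y,z,a=map(float,sys.argv[1:5]); s=read_state(); Rc=R.from_rotvec(s["tcp_rot"])
yv=np.array([np.cos(np.radians(a)),np.sin(np.radians(a)),0]); zv=np.array([0,0,-1.])
Rt=R.from_matrix(np.c_[np.cross(yv,zv),yv,zv])
w=np.degrees((Rc.inv()*Rt).as_rotvec()); d=Rt.inv().apply(np.array([x,y,z])-s["tcp_pos"])
print("turn units",(w/4).round(2),"shift units",(d/.1).round(3),"|",s["tcp_pos"].round(4),s["force"].round(1),"t",round(s["time_s"],2))
E
python3 go.py .547 .1595 .249 94.5
```

```text
turn units [-0.02 -0.01 -6.23] shift units [-3.260e+00 -3.824e+00  2.000e-03] | [0.192  0.5152 0.2492] [ 0.6  0.7 -1.1] t 0.1
```

```bash
python3 -m crank '[{"wz":-0.9},{"wz":-0.9},{"wz":-0.9},{"wz":-0.9},{"wz":-0.9},{"wz":-0.9},{"wz":-0.83}]' -1 && python3 -m crank '[{"x":-0.4,"y":-0.45},{"x":-0.4,"y":-0.47},{"x":-0.4,"y":-0.47},{"x":-0.4,"y":-0.47},{"x":-0.4,"y":-0.47},{"x":-0.4,"y":-0.47},{"x":-0.4,"y":-0.47},{"x":-0.4,"y":-0.47}]' && python3 go.py .547 .1595 .13 94.5
```

```text
$[0]: bad value
```

```bash
python3 -m crank '[{"x":0,"y":0,"z":0,"wx":0,"wy":0,"wz":-0.9},{"x":0,"y":0,"z":0,"wx":0,"wy":0,"wz":-0.9},{"x":0,"y":0,"z":0,"wx":0,"wy":0,"wz":-0.9},{"x":0,"y":0,"z":0,"wx":0,"wy":0,"wz":-0.9},{"x":0,"y":0,"z":0,"wx":0,"wy":0,"wz":-0.9},{"x":0,"y":0,"z":0,"wx":0,"wy":0,"wz":-0.9},{"x":0,"y":0,"z":0,"wx":0,"wy":0,"wz":-0.83}]' -1 && python3 go.py .547 .1595 .25 94.5
```

```text
time_s: 0.98
tcp_pos: [0.192, 0.5152, 0.2494]
tcp_rot: [0.126, -3.139, 0.001]
force: [0.9, -1.0, 0.9]
gripper_width: 0.0883
gripper_force: 0.0
turn units [-0.01 -0.01  0.02] shift units [-3.26  -3.825 -0.006] | [0.192  0.5152 0.2494] [ 0.9 -1.   0.9] t 0.97
```

```bash
python3 -m crank '[{"x":-0.4,"y":-0.47,"z":0,"wx":0,"wy":0,"wz":0},{"x":-0.4,"y":-0.47,"z":0,"wx":0,"wy":0,"wz":0},{"x":-0.4,"y":-0.47,"z":0,"wx":0,"wy":0,"wz":0},{"x":-0.4,"y":-0.47,"z":0,"wx":0,"wy":0,"wz":0},{"x":-0.4,"y":-0.47,"z":0,"wx":0,"wy":0,"wz":0},{"x":-0.4,"y":-0.47,"z":0,"wx":0,"wy":0,"wz":0},{"x":-0.4,"y":-0.47,"z":0,"wx":0,"wy":0,"wz":0},{"x":-0.06,"y":-0.06,"z":0,"wx":0,"wy":0,"wz":0}]' && python3 go.py .547 .1595 .13 94.5
```

```text
time_s: 1.98
tcp_pos: [0.5053, 0.2011, 0.249]
tcp_rot: [0.116, -3.139, 0.001]
force: [-0.9, -0.2, 0.4]
gripper_width: 0.0881
gripper_force: 0.0
turn units [-0.01 -0.01 -0.07] shift units [-0.383 -0.448  1.19 ] | [0.5053 0.2011 0.249 ] [-0.9 -0.2  0.4] t 1.98
```

```bash
python3 -m crank '[{"x":-0.38,"y":-0.45,"z":0,"wx":0,"wy":0,"wz":0},{"x":0,"y":0,"z":0.4,"wx":0,"wy":0,"wz":0},{"x":0,"y":0,"z":0.4,"wx":0,"wy":0,"wz":0},{"x":0,"y":0,"z":0.4,"wx":0,"wy":0,"wz":0},{"x":0,"y":0,"z":0,"wx":0,"wy":0,"wz":0}]' && python3 - <<'E'
from h import *
p,d=imaging.read_camera("scene"); cv2.imwrite("pics/s1.png",p); print(proj("scene",[read_state()["tcp_pos"]]))
cv2.imwrite("pics/s1c.png",cv2.resize(p[120:230,255:365],(660,660*110//110))[:600])
E
python3 go.py .547 .1595 .057 94.5
```

```text
time_s: 2.6
tcp_pos: [0.5429, 0.1625, 0.1276]
tcp_rot: [0.124, -3.133, 0.0]
force: [-0.0, -0.4, -0.3]
gripper_width: 0.0883
gripper_force: 0.0
[[302.84610593 161.21861381]]
turn units [ 0.   -0.03  0.01] shift units [-0.026 -0.032  0.728] | [0.5442 0.1625 0.1298] [-0.2 -0.   0.7] t 2.65
```

View pics/s1c.png

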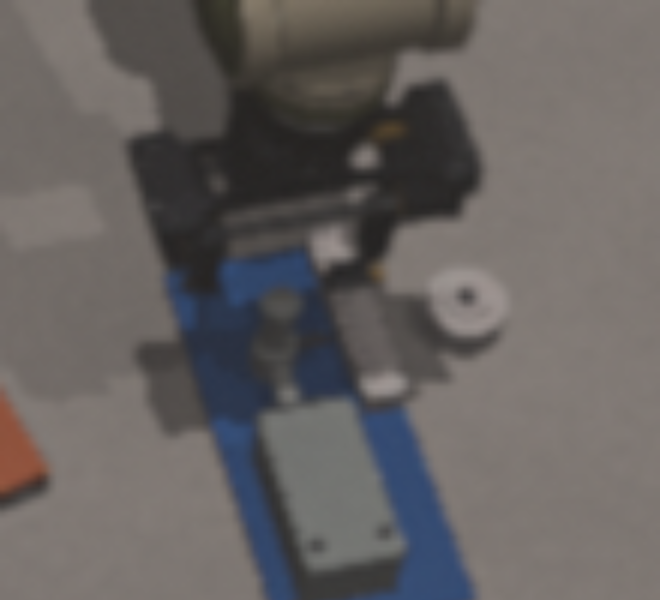

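The crop shows the post head at (280,308), centred between the open fingers, with the housing and wheel clear. I'll descend and close gently.

```bash
python3 -m crank '[{"x":-0.03,"y":-0.02,"z":0.2,"wx":0,"wy":0,"wz":0},{"x":0,"y":0,"z":0.2,"wx":0,"wy":0,"wz":0},{"x":0,"y":0,"z":0.2,"wx":0,"wy":0,"wz":0},{"x":0,"y":0,"z":0.12,"wx":0,"wy":0,"wz":0},{"x":0,"y":0,"z":0,"wx":0,"wy":0,"wz":0}]' && python3 -m crank '[{"x":0,"y":0,"z":0,"wx":0,"wy":0,"wz":0},{"x":0,"y":0,"z":0,"wx":0,"wy":0,"wz":0},{"x":0,"y":0,"z":0,"wx":0,"wy":0,"wz":0},{"x":0,"y":0,"z":0,"wx":0,"wy":0,"wz":0},{"x":0,"y":0,"z":0,"wx":0,"wy":0,"wz":0},{"x":0,"y":0,"z":0,"wx":0,"wy":0,"wz":0}]' 1 5; python3 go.py .547 .1595 .057 94.5
```

```text
time_s: 3.28
tcp_pos: [0.5481, 0.1603, 0.0583]
tcp_rot: [-0.123, 3.139, 0.0]
force: [0.5, 0.2, -0.7]
gripper_width: 0.0882
gripper_force: 0.0
time_s: 4.03
tcp_pos: [0.5479, 0.16, 0.0578]
tcp_rot: [0.123, -3.139, 0.0]
force: [-0.6, -0.1, -0.4]
gripper_width: 0.0303
gripper_force: 0.0
turn units [-0.   -0.   -0.01] shift units [ 0.01  -0.004  0.008] | [0.5479 0.16   0.0578] [-0.6 -0.1 -0.4] t 4.03
```

```bash
python3 -m crank '[{"x":0,"y":0,"z":0,"wx":0,"wy":0,"wz":0},{"x":0,"y":0,"z":0,"wx":0,"wy":0,"wz":0},{"x":0,"y":0,"z":0,"wx":0,"wy":0,"wz":0}]' 1 5;  python3 -m crank '[{"x":0,"y":0,"z":0,"wx":0,"wy":0,"wz":0},{"x":0,"y":0,"z":0,"wx":0,"wy":0,"wz":0}]' 1 50
```

```text
time_s: 4.4
tcp_pos: [0.5478, 0.1608, 0.0577]
tcp_rot: [0.123, -3.139, -0.002]
force: [0.1, 5.7, -0.5]
gripper_width: 0.0216
gripper_force: 4.9
time_s: 4.65
tcp_pos: [0.5478, 0.1609, 0.0577]
tcp_rot: [-0.123, 3.139, 0.002]
force: [0.2, 6.0, -1.2]
gripper_width: 0.0194
gripper_force: 49.2
```

```bash
python3 -m crank '[{"x":0.03,"y":0.01,"z":0,"wx":0,"wy":0,"wz":0},{"x":0.05,"y":0,"z":0,"wx":0,"wy":0,"wz":0},{"x":0.06,"y":0,"z":0,"wx":0,"wy":0,"wz":0},{"x":0.06,"y":0,"z":0,"wx":0,"wy":0,"wz":0},{"x":0.06,"y":0,"z":0,"wx":0,"wy":0,"wz":0},{"x":0.06,"y":0,"z":0,"wx":0,"wy":0,"wz":0},{"x":0.04,"y":0,"z":0,"wx":0,"wy":0,"wz":0},{"x":0,"y":0,"z":0,"wx":0,"wy":0,"wz":0}]' && python3 - <<'E'
from h import *
p,d=imaging.read_camera("scene"); q,e=imaging.read_camera("top")
a=cv2.resize(p[150:210,280:340],(600,600),interpolation=cv2.INTER_CUBIC)
b=cv2.resize(q[175:235,170:230],(600,600),interpolation=cv2.INTER_CUBIC)
cv2.imwrite("pics/s2.png",cv2.resize(np.hstack([a,b]),(800,400))); cv2.imwrite("pics/s2f.png",p); cv2.imwrite("pics/t2f.png",q)
E
```

```text
time_s: 5.65
tcp_pos: [0.5124, 0.1582, 0.0577]
tcp_rot: [-0.122, 3.137, 0.0]
force: [8.7, 2.2, -8.0]
gripper_width: 0.0199
gripper_force: 49.0
```

View pics/s2.png

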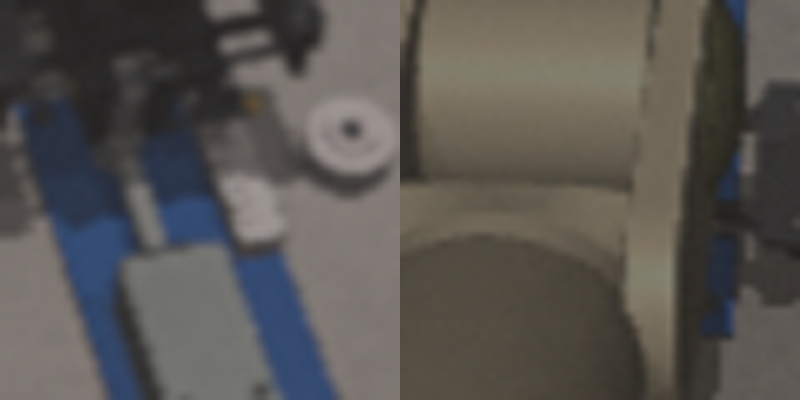

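The left half shows pointer and fin in the gripper's shadow at about (200,90). The top view is hidden by the arm. I'll build one contrast-stretched composite from the unoccluded first pictures plus the current one.

```bash
python3 - <<'E'
import cv2, numpy as np
def f(n,x,y,w,h,W,H):
    im=cv2.imread(n)[y:y+h,x:x+w].astype(float); lo,hi=np.percentile(im,1),np.percentile(im,99)
    im=np.clip((im-lo)/(hi-lo),0,1)**.6*255
    return cv2.resize(im.astype(np.uint8),(W,H),interpolation=cv2.INTER_CUBIC)
A=f("pics/top0.png",176,180,40,30,400,300); B=f("pics/scene0.png",290,152,40,30,400,300)
C=f("pics/s2f.png",290,152,40,30,400,300); D=f("pics/s2f.png",296,158,24,18,400,300)
cv2.imwrite("pics/m.png",np.vstack([np.hstack([A,B]),np.hstack([C,D])]))
E
```

```text
(no output)
```

View pics/m.png

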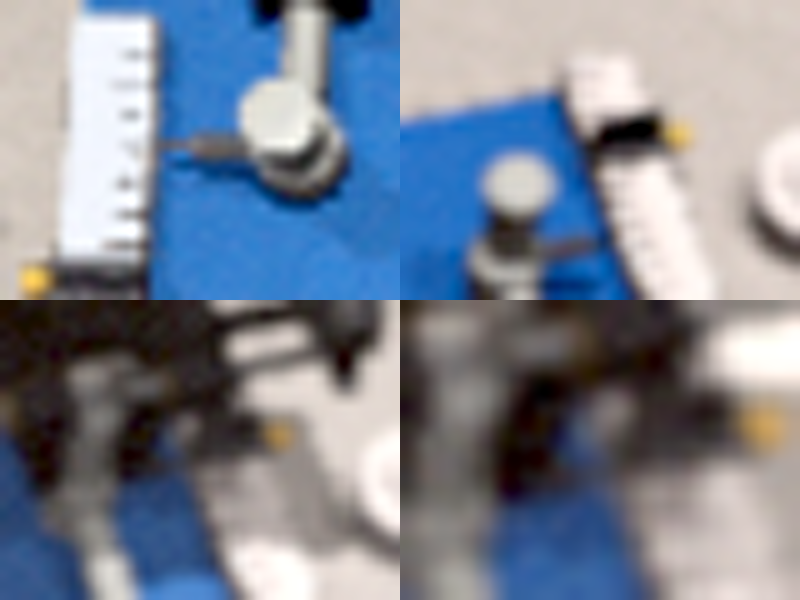

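The panels show the following:
- **Panel A (first top view):** pointer tip at (162,146), post head at (283,117), yellow knob at (37,280).
- **Panel B (first scene view):** pointer tip at (207,240), head at (120,184), knob at (278,136), local to that panel.
- **Panel C (current view):** the pointer is still slightly short of the fin.

I'll triangulate knob, fin and pointer across the two first views.

```bash
python3 - <<'E'
from h import *
T=lambda x,y:((x+.5)/10-.5+176,(y+.5)/10-.5+180); S=lambda x,y:((x+.5)/10-.5+290,(y+.5)/10-.5+152)
def tri(u,v):
    o1,d1=ray("top",u); o2,d2=ray("scene",v); d1=d1[0];d2=d2[0]
    k=np.linalg.lstsq(np.c_[d1,-d2],o2-o1,rcond=None)[0]; a=o1+k[0]*d1;b=o2+k[1]*d2
    return (a+b)/2,np.linalg.norm(a-b)
h=np.radians(4.5); X=np.array([np.cos(h),np.sin(h)]); Y=np.array([-X[1],X[0]])
def yel(f,box):
    im=cv2.imread(f); x,y,w,hh=box; m=cv2.inRange(cv2.cvtColor(im[y:y+hh,x:x+w],cv2.COLOR_BGR2HSV),(15,110,60),(35,255,255))
    v,u=np.nonzero(m); print(len(u)); return (u.mean()+x,v.mean()+y)
kt,ks=yel("pics/top0.png",(170,195,30,25)),yel("pics/scene0.png",(310,155,15,20)); k2=yel("pics/s2f.png",(310,155,15,20)); print(kt,ks,k2)
pts={"tip":tri(T(162,146),S(207,240)),"head":tri(T(283,117),S(120,184)),"knob":tri(kt,ks)}
for n,(p,e) in pts.items(): print(n,p.round(4),"gap",round(e,4),"gx,gy",(p[:2]@X).round(4),(p[:2]@Y).round(4))
# single-view differences
for cam,tip,head,kn in (("top",T(162,146),T(283,117),kt),("scene",S(207,240),S(120,184),ks)):
    a=[onplane(cam,[p],z)[0,:2]@X for p,z in ((tip,.036),(head,.086),(kn,pts["knob"][0][2]))]; print(cam,np.round(a,4))
# dark saddle profile along the rule, in both pictures, z=.052 and .034
P=pts["tip"][0][:2]
for cam,f in (("top","pics/top0.png"),("scene","pics/scene0.png")):
    im=cv2.cvtColor(cv2.imread(f),cv2.COLOR_BGR2GRAY).astype(np.float32)
    for z in (.030,.052):
        s=np.arange(-.064,-.020,.002); prof=[]
        for g in s:
            W=[np.r_[P+X*g+Y*l,z] for l in np.linspace(.006,.024,7)]
            uv=proj(cam,W).astype(np.float32); prof.append(cv2.remap(im,uv[:,:1],uv[:,1:],1).mean())
        print(cam,z,[(int(round(a*1000)),int(b)) for a,b in zip(s,prof)])
E
```

```text
6
0
0
(np.float64(179.0), np.float64(207.5)) (np.float64(nan), np.float64(nan)) (np.float64(nan), np.float64(nan))
 ** On entry to DLASCL parameter number  4 had an illegal value
 ** On entry to DLASCL parameter number  4 had an illegal value
 ** On entry to DLASCL parameter number  4 had an illegal value
 ** On entry to DLASCL parameter number  4 had an illegal value
 ** On entry to DLASCL parameter number  5 had an illegal value
 ** On entry to DLASCL parameter number  4 had an illegal value<stdin>:10: RuntimeWarning: Mean of empty slice.
  ret = ret.dtype.type(ret / rcount)
Traceback (most recent call last):
numpy.linalg.LinAlgError: SVD did not converge in Linear Least Squares
```

```bash
cat > mk.py <<'E'
from h import *
T=lambda x,y:((x+.5)/10-.5+176,(y+.5)/10-.5+180); S=lambda x,y:((x+.5)/10-.5+290,(y+.5)/10-.5+152)
def tri(u,v):
    o1,d1=ray("top",u); o2,d2=ray("scene",v); d1=d1[0];d2=d2[0]
    k=np.linalg.lstsq(np.c_[d1,-d2],o2-o1,rcond=None)[0]; a=o1+k[0]*d1;b=o2+k[1]*d2
    return (a+b)/2,np.linalg.norm(a-b)
h=np.radians(4.5); X=np.array([np.cos(h),np.sin(h)]); Y=np.array([-X[1],X[0]])
kt,ks=(179.1,207.5),S(278,136)
pts={"tip":tri(T(162,146),S(207,240)),"head":tri(T(283,117),S(120,184)),"knob":tri(kt,ks)}
for n,(p,e) in pts.items(): print(n,p.round(4),"gap",round(e,4),"gx,gy",(p[:2]@X).round(4),(p[:2]@Y).round(4))
for cam,tip,head,kn in (("top",T(162,146),T(283,117),kt),("scene",S(207,240),S(120,184),ks)):
    a=[onplane(cam,[p],z)[0,:2]@X for p,z in ((tip,.036),(head,.086),(kn,pts["knob"][0][2]))]; print(cam,np.round(a,4))
for cam,f in (("top","pics/top0.png"),("scene","pics/scene0.png")):
    im=cv2.cvtColor(cv2.imread(f),cv2.COLOR_BGR2GRAY).astype(np.float32)
    tip=T(162,146) if cam=="top" else S(207,240); P=onplane(cam,[tip],.036)[0,:2]
    for z in (.028,.052):
        s=np.arange(-.066,-.020,.002); prof=[]
        for g in s:
            uv=proj(cam,[np.r_[P+X*g+Y*l,z] for l in np.linspace(.008,.024,7)]).astype(np.float32); prof.append(cv2.remap(im,uv[:,:1],uv[:,1:],1).mean())
        print(cam,z,*[f"{a*1000:.0f}:{b:.0f}" for a,b in zip(s,prof)])
E
python3 mk.py
```

```text
tip [0.542  0.2015 0.0289] gap 0.0023 gx,gy 0.5562 0.1584
head [0.5458 0.1608 0.0786] gap 0.003 gx,gy 0.5567 0.1174
knob [0.4973 0.2373 0.0249] gap 0.0013 gx,gy 0.5144 0.1976
top [0.555  0.5549 0.5143]
scene [0.5605 0.5616 0.5144]
top 0.028 -66:126 -64:126 -62:122 -60:120 -58:121 -56:125 -54:127 -52:125 -50:90 -48:58 -46:55 -44:50 -42:44 -40:47 -38:54 -36:65 -34:88 -32:100 -30:101 -28:115 -26:127 -24:126 -22:118
top 0.052 -66:126 -64:125 -62:125 -60:126 -58:128 -56:126 -54:97 -52:60 -50:57 -48:51 -46:45 -44:47 -42:54 -40:65 -38:89 -36:105 -34:111 -32:121 -30:128 -28:127 -26:124 -24:121 -22:126
scene 0.028 -66:131 -64:126 -62:117 -60:107 -58:95 -56:82 -54:69 -52:61 -50:54 -48:53 -46:55 -44:58 -42:62 -40:69 -38:79 -36:92 -34:105 -32:115 -30:118 -28:120 -26:122 -24:124 -22:125
scene 0.052 -66:135 -64:136 -62:136 -60:138 -58:140 -56:140 -54:141 -52:141 -50:139 -48:135 -46:125 -44:109 -42:91 -40:73 -38:58 -36:50 -34:48 -32:51 -30:55 -28:59 -26:65 -24:75 -22:88
```

Tip and head agree, and the knob and saddle edges put the marker about 42 mm out. The post has moved 35.5 mm, so 6.5 mm remain.

```bash
python3 -m crank '[{"x":0.03,"y":0,"z":0,"wx":0,"wy":0,"wz":0},{"x":0.025,"y":0,"z":0,"wx":0,"wy":0,"wz":0},{"x":0.01,"y":0,"z":0,"wx":0,"wy":0,"wz":0},{"x":0,"y":0,"z":0,"wx":0,"wy":0,"wz":0},{"x":0,"y":0,"z":0,"wx":0,"wy":0,"wz":0}]' && python3 - <<'E'
from h import *
ps=[imaging.read_camera("scene")[0].astype(float) for _ in range(4)]; p=np.mean(ps,0); cv2.imwrite("pics/s3f.png",p)
s=read_state(); h=np.radians(4.5); print("pull",(np.array([.5478,.1609])-s["tcp_pos"][:2])@[np.cos(h),np.sin(h)],s["force"])
im=p[158:182,294:326]; im=np.clip((im-15)/(95-15),0,1)**.7*255
cv2.imwrite("pics/s3.png",cv2.resize(im.astype(np.uint8),(800,600),interpolation=cv2.INTER_CUBIC))
E
```

```text
time_s: 6.38
tcp_pos: [0.5064, 0.1576, 0.0577]
tcp_rot: [-0.122, 3.137, 0.0]
force: [8.8, 3.3, -7.6]
gripper_width: 0.0197
gripper_force: 49.0
pull 0.041544799375818564 [ 8.99826314  1.88018405 -7.22001647][ WARN:0@2.345] global loadsave.cpp:1063 imwrite_ Unsupported depth image for selected encoder is fallbacked to CV_8U.
```

View pics/s3.png

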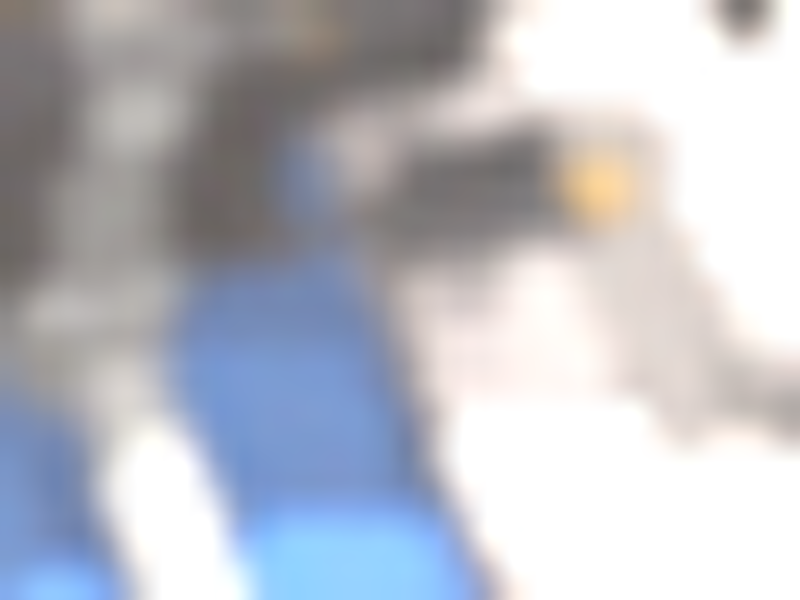

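```bash
python3 - <<'E'
from h import *
h=np.radians(4.5); X=np.array([np.cos(h),np.sin(h)]); Y=np.array([-X[1],X[0]])
S=lambda x,y:((x+.5)/10-.5+290,(y+.5)/10-.5+152)
P=onplane("scene",[S(207,240)],.036)[0,:2]
for f,c in (("scene0",0),("s2f",-35.5),("s3f",-41.5)):
    im=cv2.imread(f"pics/{f}.png").astype(np.float32)[:,:,0]; s=np.arange(c-14,c+15,2)
    for l in ((-.014,-.009),(-.008,-.003)):
        o=[]
        for g in s:
            uv=proj("scene",[np.r_[P+X*g/1000+Y*k,.036] for k in np.linspace(*l,5)]).astype(np.float32); o.append(cv2.remap(im,uv[:,:1],uv[:,1:],1).mean())
        print(f,l,*[f"{a-c:.0f}:{b:.0f}" for a,b in zip(s,o)])
print((proj("scene",[np.r_[P-X*.0415,.036]])-[294,158])*25)
E
```

```text
scene0 (-0.014, -0.009) -14:114 -12:113 -10:112 -8:106 -6:98 -4:88 -2:78 0:71 2:76 4:82 6:93 8:103 10:105 12:103 14:98
scene0 (-0.008, -0.003) -14:109 -12:108 -10:107 -8:105 -6:99 -4:92 -2:83 0:75 2:77 4:85 6:93 8:100 10:105 12:104 14:102
s2f (-0.014, -0.009) -14:37 -12:38 -10:38 -8:38 -6:38 -4:39 -2:40 0:43 2:45 4:50 6:55 8:60 10:62 12:64 14:64
s2f (-0.008, -0.003) -14:42 -12:45 -10:48 -8:49 -6:50 -4:50 -2:48 0:47 2:50 4:53 6:57 8:61 10:62 12:63 14:64
s3f (-0.014, -0.009) -14:36 -12:37 -10:37 -8:38 -6:38 -4:39 -2:40 0:41 2:46 4:50 6:55 8:60 10:62 12:63 14:64
s3f (-0.008, -0.003) -14:43 -12:45 -10:47 -8:48 -6:49 -4:49 -2:48 0:48 2:50 4:53 6:57 8:60 10:63 12:63 14:63
[[324.60093268 213.20794318]]
```

The pointer tracked the TCP without slip, and its tip is at about (325,213) in the crop, aimed at the knob. Pull is 41.5 mm against an estimate of 41.5–42. Now I'll hold for just over a second, then ease it back.

```bash
Z='x'; python3 -m crank '[{"x":0.002,"y":0,"z":0,"wx":0,"wy":0,"wz":0},{"x":0,"y":0,"z":0,"wx":0,"wy":0,"wz":0},{"x":0,"y":0,"z":0,"wx":0,"wy":0,"wz":0},{"x":0,"y":0,"z":0,"wx":0,"wy":0,"wz":0},{"x":0,"y":0,"z":0,"wx":0,"wy":0,"wz":0},{"x":0,"y":0,"z":0,"wx":0,"wy":0,"wz":0},{"x":0,"y":0,"z":0,"wx":0,"wy":0,"wz":0},{"x":0,"y":0,"z":0,"wx":0,"wy":0,"wz":0}]' && python3 -m crank '[{"x":0,"y":0,"z":0,"wx":0,"wy":0,"wz":0},{"x":0,"y":0,"z":0,"wx":0,"wy":0,"wz":0},{"x":-0.03,"y":0,"z":0,"wx":0,"wy":0,"wz":0},{"x":-0.04,"y":0,"z":0,"wx":0,"wy":0,"wz":0},{"x":-0.04,"y":0,"z":0,"wx":0,"wy":0,"wz":0},{"x":-0.04,"y":0,"z":0,"wx":0,"wy":0,"wz":0},{"x":-0.04,"y":0,"z":0,"wx":0,"wy":0,"wz":0},{"x":-0.04,"y":0,"z":0,"wx":0,"wy":0,"wz":0}]' && python3 -m crank '[{"x":-0.04,"y":0,"z":0,"wx":0,"wy":0,"wz":0},{"x":-0.04,"y":0,"z":0,"wx":0,"wy":0,"wz":0},{"x":-0.04,"y":0,"z":0,"wx":0,"wy":0,"wz":0},{"x":-0.03,"y":0,"z":0,"wx":0,"wy":0,"wz":0},{"x":-0.02,"y":0,"z":0,"wx":0,"wy":0,"wz":0},{"x":-0.01,"y":0,"z":0,"wx":0,"wy":0,"wz":0},{"x":0,"y":0,"z":0,"wx":0,"wy":0,"wz":0}]'; python3 go.py .5478 .1609 .0577 94.5
```

```text
time_s: 7.58
tcp_pos: [0.5063, 0.1577, 0.0577]
tcp_rot: [-0.122, 3.136, 0.0]
force: [9.1, 3.1, -9.2]
gripper_width: 0.0196
gripper_force: 49.0
time_s: 8.57
tcp_pos: [0.5286, 0.1594, 0.0577]
tcp_rot: [-0.122, 3.138, 0.0]
force: [5.2, 1.6, -4.5]
gripper_width: 0.0195
gripper_force: 49.1
time_s: 9.45
tcp_pos: [0.5461, 0.1608, 0.0577]
tcp_rot: [0.123, -3.139, 0.0]
force: [3.1, 0.2, -4.6]
gripper_width: 0.0193
gripper_force: 49.1
turn units [-0.   -0.   -0.01] shift units [-0.017 -0.001  0.   ] | [0.5461 0.1608 0.0577] [ 3.1  0.2 -4.6] t 9.45
```

```bash
python3 -m crank '[{"x":-0.01,"y":0,"z":0,"wx":0,"wy":0,"wz":0},{"x":-0.01,"y":0,"z":0,"wx":0,"wy":0,"wz":0},{"x":-0.003,"y":0,"z":0,"wx":0,"wy":0,"wz":0},{"x":0,"y":0,"z":0,"wx":0,"wy":0,"wz":0}]'
```

```text
time_s: 9.95
tcp_pos: [0.5478, 0.161, 0.0577]
tcp_rot: [0.123, -3.138, 0.0]
force: [-2.5, -1.7, -1.1]
gripper_width: 0.0196
gripper_force: 49.2
```

```bash
python3 -m crank '[{"x":0,"y":0,"z":0,"wx":0,"wy":0,"wz":0},{"x":0,"y":0,"z":0,"wx":0,"wy":0,"wz":0},{"x":0,"y":0,"z":0,"wx":0,"wy":0,"wz":0},{"x":0,"y":0,"z":0,"wx":0,"wy":0,"wz":0}]' -1 && python3 -m crank '[{"x":0,"y":0,"z":0,"wx":0,"wy":0,"wz":0},{"x":0,"y":0,"z":-0.2,"wx":0,"wy":0,"wz":0},{"x":0,"y":0,"z":-0.35,"wx":0,"wy":0,"wz":0},{"x":0,"y":0,"z":-0.4,"wx":0,"wy":0,"wz":0},{"x":0,"y":0,"z":-0.35,"wx":0,"wy":0,"wz":0},{"x":0,"y":0,"z":0,"wx":0,"wy":0,"wz":-0.87},{"x":0,"y":0,"z":0,"wx":0,"wy":0,"wz":-0.87},{"x":0,"y":0,"z":0,"wx":0,"wy":0,"wz":-0.87}]'; python3 go.py .567 -.147 .15 105
```

```text
time_s: 10.45
tcp_pos: [0.5485, 0.1611, 0.0578]
tcp_rot: [-0.123, 3.139, 0.0]
force: [0.7, -0.1, 0.3]
gripper_width: 0.0576
gripper_force: 0.0
time_s: 11.45
tcp_pos: [0.5484, 0.1611, 0.1878]
tcp_rot: [-0.411, 3.115, -0.0]
force: [0.6, -0.0, -0.4]
gripper_width: 0.0883
gripper_force: 0.0
turn units [-0.    0.    0.01] shift units [ 0.617 -3.024  0.378] | [0.5484 0.1611 0.1878] [ 0.6 -0.  -0.4] t 11.45
```

```bash
python3 -m crank '[{"x":0.1,"y":-0.5,"z":0,"wx":0,"wy":0,"wz":0},{"x":0.1,"y":-0.5,"z":0,"wx":0,"wy":0,"wz":0},{"x":0.1,"y":-0.5,"z":0,"wx":0,"wy":0,"wz":0},{"x":0.1,"y":-0.5,"z":0,"wx":0,"wy":0,"wz":0},{"x":0.1,"y":-0.5,"z":0,"wx":0,"wy":0,"wz":0},{"x":0.1,"y":-0.5,"z":0,"wx":0,"wy":0,"wz":0},{"x":0,"y":0,"z":0,"wx":0,"wy":0,"wz":0}]' 1 20; python3 go.py .567 -.147 .125 105; python3 - <<'E'
from h import *
q=imaging.read_camera("top")[0]; p=imaging.read_camera("scene")[0]
cv2.imwrite("pics/t4f.png",q);cv2.imwrite("pics/s4f.png",p)
a=cv2.resize(q[130:240,170:330],(800,550))[:, :]; b=cv2.resize(p[140:250,190:350],(800,550))
cv2.imwrite("pics/x4.png",np.vstack([cv2.resize(a,(436,300)),cv2.resize(b,(436,300))]))
print(proj("scene",[read_state()["tcp_pos"]]))
E
```

```text
time_s: 12.32
tcp_pos: [0.5676, -0.1473, 0.1874]
tcp_rot: [0.401, -3.116, 0.0]
force: [-0.6, 1.1, -0.9]
gripper_width: 0.0206
gripper_force: 0.0
turn units [-0.   -0.   -0.08] shift units [0.005 0.004 0.624] | [ 0.5676 -0.1473  0.1874] [-0.6  1.1 -0.9] t 12.32
[[214.3685136 167.7759931]]
```

View pics/x4.png

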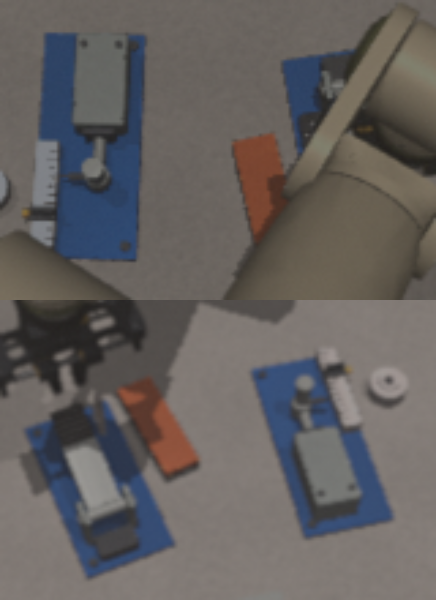

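The post is home and the marker is where it was (top panel: head (96,175), knob (27,212)). The closed fingers are above the pad. I'll descend slowly to a TCP height of 0.074 (tips at 0.063).

```bash
python3 -m crank '[{"x":0,"y":0,"z":0.25,"wx":0,"wy":0,"wz":0},{"x":0,"y":0,"z":0.3,"wx":0,"wy":0,"wz":0},{"x":0,"y":0,"z":0.2,"wx":0,"wy":0,"wz":0},{"x":0,"y":0,"z":0.05,"wx":0,"wy":0,"wz":0},{"x":0,"y":0,"z":0,"wx":0,"wy":0,"wz":0}]' && python3 -m crank '[{"x":0,"y":0,"z":0.03,"wx":0,"wy":0,"wz":0},{"x":0,"y":0,"z":0.03,"wx":0,"wy":0,"wz":0},{"x":0,"y":0,"z":0.03,"wx":0,"wy":0,"wz":0},{"x":0,"y":0,"z":0.03,"wx":0,"wy":0,"wz":0},{"x":0,"y":0,"z":0.03,"wx":0,"wy":0,"wz":0},{"x":0,"y":0,"z":0,"wx":0,"wy":0,"wz":0}]'
```

```text
time_s: 13.05
tcp_pos: [0.5679, -0.1435, 0.1083]
tcp_rot: [-0.409, 3.114, -0.0]
force: [0.0, 0.4, -0.4]
gripper_width: 0.0004
gripper_force: 0.0
time_s: 13.8
tcp_pos: [0.5676, -0.1444, 0.0927]
tcp_rot: [0.408, -3.115, 0.0]
force: [-2.5, -0.9, 4.0]
gripper_width: 0.0001
gripper_force: 2.0
```

```bash
python3 -m crank '[{"x":0,"y":0,"z":0.03,"wx":0,"wy":0,"wz":0},{"x":0,"y":0,"z":0.03,"wx":0,"wy":0,"wz":0},{"x":0,"y":0,"z":0.03,"wx":0,"wy":0,"wz":0},{"x":0,"y":0,"z":0.03,"wx":0,"wy":0,"wz":0},{"x":0,"y":0,"z":0.03,"wx":0,"wy":0,"wz":0},{"x":0,"y":0,"z":0.02,"wx":0,"wy":0,"wz":0},{"x":0,"y":0,"z":0.01,"wx":0,"wy":0,"wz":0},{"x":0,"y":0,"z":0,"wx":0,"wy":0,"wz":0}]'; python3 go.py .5676 -.1444 .074 105
```

```text
time_s: 14.8
tcp_pos: [0.5671, -0.1445, 0.075]
tcp_rot: [0.408, -3.114, 0.0]
force: [-6.1, -2.2, 6.9]
gripper_width: 0.0007
gripper_force: 3.7
turn units [-0.   -0.02 -0.02] shift units [-0.006 -0.     0.01 ] | [ 0.5671 -0.1445  0.075 ] [-6.1 -2.2  6.9] t 14.8
```

```bash
python3 -m crank '[{"x":0.01,"y":0,"z":0.01,"wx":0,"wy":0,"wz":0},{"x":0.005,"y":0,"z":0,"wx":0,"wy":0,"wz":0},{"x":0,"y":0,"z":0,"wx":0,"wy":0,"wz":0},{"x":0,"y":0,"z":0,"wx":0,"wy":0,"wz":0},{"x":0,"y":0,"z":0,"wx":0,"wy":0,"wz":0},{"x":0,"y":0,"z":0,"wx":0,"wy":0,"wz":0},{"x":0,"y":0,"z":0,"wx":0,"wy":0,"wz":0},{"x":0,"y":0,"z":0,"wx":0,"wy":0,"wz":0}]'; python3 - <<'E'
from h import *
p=np.mean([imaging.read_camera("scene")[0].astype(float) for _ in range(4)],0)
b=p[165:225,195:275]; b=np.clip(b/110,0,1)**.7*255
cv2.imwrite("pics/s5.png",cv2.resize(b.astype(np.uint8),(800,600),interpolation=cv2.INTER_CUBIC))
h=np.radians(15);X=np.array([np.cos(h),np.sin(h)]);Y=np.array([-X[1],X[0]]);O=np.array([.567,-.147])
print([((proj("scene",[np.r_[O-.02*X+l*Y,z]])-[195,165])*10).round().tolist()[0] for l,z in ((.03,.055),(.037,.045),(.037,.065),(.041,.092))])
E
```

```text
time_s: 15.8
tcp_pos: [0.5669, -0.1446, 0.0744]
tcp_rot: [-0.407, 3.113, -0.001]
force: [-1.0, 1.4, 7.1]
gripper_width: 0.0004
gripper_force: 3.5
[[274.0, 171.0], [294.0, 179.0], [290.0, 149.0], [296.0, 103.0]]
```

View pics/s5.png

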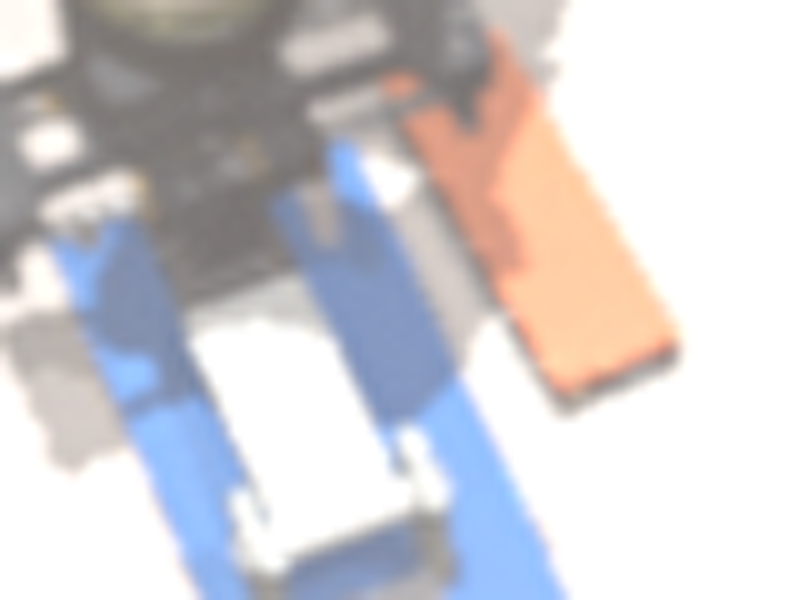

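The paddle is held level. The gate tip is hidden by the gripper, but the fingertips are at z=0.063 with 7 N on the pad, which matches half travel. Handing in.

```bash
python3 -c "
from cell import bot; print(bot.close_job())"
```

```text
the job is handed in; nothing more can be done
None
```

I pulled the gauge post about 41.5 mm to the set marker, held it over a second, and eased it home before letting go; I then handed in with the gripper holding the paddle at half travel (fingertips 63 mm up, 7 N). The gripper hid the pointer at the marker and at the gate, so both positions come from measured positions and forces.

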